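Lamp check of a photometer with a sealed check cell

TASK

Take the flat, wide sealed check cell from the tray and stand it upright in the middle of the square seat of the photometer, with its broad clear faces squarely facing the lamp and the detector, setting it down on the seat floor before letting go. Then, with the cell in place, press the lamp button fully down and hold it for four seconds (never longer than six, or the meter needle passes its thick end mark), and let it come up again. Leave the cell standing in the seat and leave the other objects where they are.

Things in the scene. Friction and masses are not known exactly. Their poses are not given: they have to be found in the camera images.
- cell_center (a point): Centre, half-way up, of the check cell: a loose sealed clear glass block, black cap, 28 mm wide (its x axis), 14 mm thick (y axis), 48 mm tall (z axis, up); about 50 g. Its broad 28 x 48 mm faces (normal = y axis) are the clear ones and are alike, so half a turn makes no difference; hold it by its narrow frosted ends (normal = x axis). Starts upright on the tray, at any yaw.
- square_cell_center (a point): Centre, half-way up, of another loose cell on the same tray, of the same make and height (48 mm) but only 14 x 14 mm in plan; it is not wanted and stays where it is. It stands 70 mm or more from the check cell.
- tray: Fixed grey tray, 120 mm (x) by 190 mm (y), floor 4 mm thick, rim 10 mm high, holding both cells. Origin under its centre, on the table.
- photometer: Fixed low white instrument, 200 (x) by 280 (y) mm, flat deck 60 mm above the table; origin under its centre, at table height. Seat on its +y half between two grey turrets (lamp with fins at +y, 53 mm high; detector at -y, 48 mm high) whose inner faces are 48 mm from the seat centre; on its -y half a panel with the lamp button (near, -x) and meter (far). May be left or right of the tray.
- seat (a point): Centre of the floor (deck height) of the photometer's square seat: 36 x 36 mm inside a black kerb 6 mm high, 5 mm thick, so a cell fits in at any yaw. The light path from lamp to detector runs along this point's y axis. The check cell is right when its centre is 24 mm above this point and its y axis lies along this y axis, either way round.
- lamp_button_top (a point): Centre of the top of the lamp button: a grey round push button 30 mm across in a black collar 46 mm across on the photometer's panel; its top stands 18 mm above the deck when up and moves down with the button.
- lamp_button (a joint): Travel of the lamp button in m: 0 up, 0.006 fully down. A spring button: it yields at about 1.5 N, is fully down at about 5 N and comes up by itself when let go.
- meter (a joint): Needle of the round meter (72 mm across, flat on the panel beyond the button), in rad, clockwise from above: 0 at rest. While the button is held down it climbs slowly, reaching about 1.25 after 4 s, and it passes the thick end mark at 1.75 after about 6.7 s; when the button is up it sinks back as slowly.
- reagent_bottle: Loose white capped bottle, 48 mm across, 85 mm tall, bystander. Origin at the centre of its underside.
- beaker_cup: Loose orange plastic cup, 72 mm across, 75 mm tall, bystander. Origin at the centre of its underside.
- slide_box: Loose grey slide box, 80 x 100 x 32 mm, bystander. Origin at the centre of its underside.

How it is judged:
By the outcome, as a careful person would: the job done as asked, in the order asked, and still so for the second after the job is handed in, with the robot touching nothing.
It also fails if it takes over 51 s, if anything falls off the work surface, if the arm or the gripper's body presses on something with over 40 N, if the wrist force passes 120 N, or if a joint passes its speed limit or range.

ROBOT

A 7-joint arm with a two-finger parallel gripper is mounted at the origin on the work surface. World frame = base frame: x ahead of the robot, y to its left, z up, the work surface at z = 0. Lengths are in m, angles in rad, forces in N, time in s.
With the tool pointing down it reaches from about 0.425 to 0.875 m from the base axis. Payload 4.7 kg.
Tool frame: the origin (TCP) lies at the very end of the fingers, on their centre line; the grasp point (between the pads) lies manip.grip_point_offset behind it (manip.grip_point_offset is the distance from the TCP to the grasp point, in m); z points along the fingers, y is the line along which they close (so a half turn about z gives the same grasp; the last joint's range is limited). The gripper opens to 87 mm and grips with 3 to 60 N. Pads are 19 mm wide; open, the fingers measure 117 mm over their backs; the gripper's body (75 mm by 190 mm) begins 51 mm behind the grasp point.
Start: joints at [-1.15, 0.321, -0.07, 1.45, 0.023, 1.371, -0.057], TCP at [0.257, 0.597, 0.223] pointing down, gripper open.
Joint ranges: [-2.86, 2.86], [-0.3, 2.09], [-1.38, 1.24], [0.06, 2.45], [-1.56, 4.7], [0.09, 2.05], [-2.69, 2.69]. Speed limits (rad/s): [2.57, 2.57, 3.14, 3.14, 3.14, 3.14, 3.14].

INTERFACE

Orientations are given as a rotation vector (axis times angle).
In Python, from plant import monitor, eyes, manip gives the robot as it stands.
- The arm moves only by the shell command python3 -m crank 'ROWS' [OPENING] [FORCE]. ROWS is JSON, a list of rows, each an object with "delta_pos": the shift along the tool's x, y, z in units of 60 mm (1.0 is 60 mm), a list of three; "rotation": the turn, a rotation vector about the tool's x, y, z in units of 8 degrees (1.0 is 8 degrees), a list of three. In form: [{"delta_pos": [tx, ty, tz], "rotation": [wx, wy, wz]}, ...]. A call has 1 to 12 rows; each row shifts and turns the commanded pose from where the row before left it, along the tool's axes as they then stand; what a row does not reach is not made up. A row lasts 1/8 s, in which the tool goes at most 62.5 mm and 10.7 degrees, less where a joint would pass 70% of its speed; a pose out of reach is approached as far as the arm can. A call is refused whole if a number of a shift passes 1 or a number of a turn 1, either way. A call with a gripper value outside its range is refused whole. OPENING is the closure in counts, from 0 (fully open) to 255 (shut), set as the call begins (- or left out, the last holds). The fingers move at their own pace and stop on an object; FORCE is the grip in N (left out, the last holds). Time passes only in rows, so rows that do not move let the fingers close. It gives the time, the measured TCP pose, the force, the opening and the grip force at its end, in the units of the state.
- monitor.get_obs(): the state, without advancing time (a new reading comes with each control period).
- eyes.camera(name): name is "scene" or "top" or "wrist"; returns a dict with "image" (400x640x3 uint8, blue, green, red), "z_map" (400x640 float32, m along the optical axis (not along the pixel's ray), 0 where there is no reading), "mtx" (3x3 intrinsics, pixels), "dist" ([k1, k2, p1, p2, k3] as OpenCV has them; the pictures are not rectified), "rvec" (rotation vector, rad) and "tvec" (3), from world to camera coordinates, as OpenCV has them; the wrist camera has in their place "hand_eye" (4x4, takes a point from camera to tool coordinates, whose origin is the TCP and whose axes are the flange's). Camera axes: x right, y down, z forward; pixel columns grow to the right and rows downward; lengths in m; the calibration is good to about 2 mm. A picture is of the moment at which its call begins: read the wrist's pose just before it.
- manip.finish_job(): hands the job in; it is judged then, once.
The state is a dict: "time_s": time; "qpos": joint angles; "dq": joint speeds; "tau": joint torques, N m; "position": TCP position; "orientation": TCP orientation; "contact_force": force on the tool from outside, world axes, zero at the start; "ft_torque": the same for the moment, N m; "width": finger opening in m; "gripper_force": force on a finger pad.
Only numpy, scipy, OpenCV 4.12 (cv2) and the standard library are available. Lean on these libraries where they do the work, as an engineer would, in place of code of your own. Each camera call takes 0.05 s, during which the arm holds its last target. There are 200 camera calls.

## Working session

There is one attempt and no reset: what is moved stays moved. The work goes in short steps, Python scripts to look and compute and a shell command to move; the robot and the scene stay as the last step left them, time stands still between calls to the robot, and variables do not carry over. Pictures are saved under pics/ and viewed, at most 10 in all, crops included, and the job is handed in when it is done.

```bash
ls; mkdir -p pics; cat > h.py <<'E'
import numpy as np, cv2
from scipy.spatial.transform import Rotation as R
from plant import monitor, eyes, manip
def cloud(c, pose=None):
    """world xyz for each pixel (400x640x3), nan where no depth"""
    h,w=c["z_map"].shape
    u,v=np.meshgrid(np.arange(w),np.arange(h))
    p=cv2.undistortPoints(np.stack([u,v],-1).reshape(-1,1,2).astype(np.float64),np.array(c["mtx"]),np.array(c["dist"])).reshape(h,w,2)
    z=c["z_map"].astype(float); z[z==0]=np.nan
    P=np.dstack([p*z[...,None],z])
    if "rvec" in c:
        M=R.from_rotvec(np.ravel(c["rvec"])).as_matrix(); return (P-np.ravel(c["tvec"]))@M
    H=np.array(c["hand_eye"]); P=P@H[:3,:3].T+H[:3,3]
    return P@R.from_rotvec(pose["orientation"]).as_matrix().T+np.array(pose["position"])
def rows(target, rotm):
    """tool-frame delta to target, units"""
    o=monitor.get_obs(); M=R.from_rotvec(o["orientation"]).as_matrix()
    return (M.T@(np.array(target)-o["position"])/.06).round(3),(np.degrees(R.from_matrix(M.T@rotm).as_rotvec())/8).round(3)
E
python3 - <<'E'
from h import *
o=monitor.get_obs(); print(o, manip.grip_point_offset)
print(R.from_rotvec(o["orientation"]).as_matrix().round(3))
for n in ("scene","top"):
    c=eyes.camera(n); cv2.imwrite(f"pics/{n}0.png",c["image"]); np.savez(f"{n}0.npz",P=cloud(c),image=c["image"])
E
```

```text
pics
{'time_s': 0.0, 'qpos': array([-1.14990574,  0.32184624, -0.07006177,  1.45168373,  0.02261741,
        1.37080769, -0.05690675]), 'dq': array([ 0.00085934, -0.0012266 ,  0.00088832,  0.00041367,  0.00131451,
        0.00042598,  0.0010488 ]), 'tau': array([-4.12465515e-04, -4.91285741e+01, -4.03520074e-01, -3.12522054e+01,
       -6.37146877e-02,  4.38310322e-02,  1.78518139e-04]), 'position': array([0.25702412, 0.59641194, 0.22144188]), 'orientation': array([-6.34524122e-01, -3.07656528e+00,  3.04587041e-03]), 'contact_force': array([-0.13236959, -0.09104668, -1.24921862]), 'ft_torque': array([-0.0006785 ,  0.02639744,  0.01618643]), 'gripper_force': 0.0, 'width': 0.08701074291772772} 0.0187
[[-0.918  0.396 -0.001]
 [ 0.396  0.918 -0.002]
 [-0.    -0.002 -1.   ]]
```

View pics/top0.png

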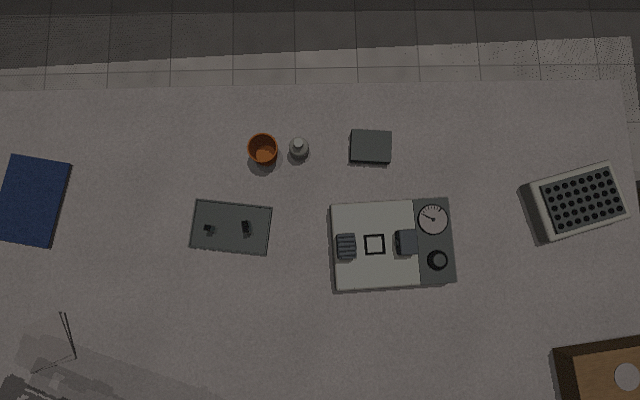

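View pics/scene0.png

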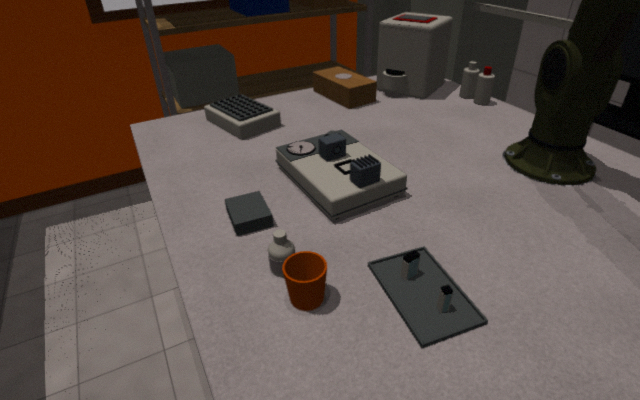

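The top view shows the flat cell at about (246,228), the square cell at (209,230), the seat at (375,244), the button at (437,260) and the meter at (433,219). The scene view agrees, with the wide cell at (411,262) and the square one at (446,297).

```bash
python3 - <<'E'
from h import *
d=np.load("top0.npz");P=d["P"];I=d["image"].astype(int)
for n,(u,v) in dict(cell=(246,226),sq=(208,229),trayfloor=(228,215),seat=(375,244),deck=(375,275),button=(437,259),panel=(437,280),lamp=(346,246),det=(405,242),meter=(433,219),bottle=(298,147),cup=(262,135),box=(371,145),table=(300,300)).items(): print(n,P[v,u].round(4))
def rect(m,name):
    q=P[m][:,:2].astype(np.float32); r=cv2.minAreaRect(q); b=cv2.boxPoints(r); print(name,len(q),np.round(r[0],4),np.round(r[1],4),round(r[2],2),b.round(3).tolist(), "z",np.median(P[m][:,2]).round(4))
X,Y,Z=P[...,0],P[...,1],P[...,2]
def win(u0,v0,u1,v1):
    m=np.zeros(X.shape,bool); m[v0:v1,u0:u1]=1; return m
rect(win(235,210,260,245)&(Z>.04),"cell")
rect(win(198,218,222,242)&(Z>.04),"sq")
rect(win(320,190,465,300)&(abs(Z-.06)<.006),"deck")
g=I.max(-1)
rect(win(358,228,392,260)&(g<60),"kerb dark")
rect(win(424,246,450,272)&(g<60)&(Z>.05),"button dark")
rect(win(330,225,362,268)&(Z>.09),"lamp"); rect(win(390,225,420,262)&(Z>.09),"det")
rect(win(180,190,280,262)&(Z>.006)&(Z<.016),"trayrim")
np.set_printoptions(linewidth=200); print(g[228:260,358:392])
E
```

```text
cell [0.5773 0.1419 0.0508]
sq [0.5726 0.2292 0.0531]
trayfloor [0.6083 0.1941 0.004 ]
seat [ 0.527  -0.1547  0.0608]
deck [ 0.4571 -0.1513  0.0606]
button [ 0.4895 -0.2878  0.0853]
panel [ 0.4416 -0.2915  0.0641]
lamp [ 0.5244 -0.0829  0.1165]
det [ 0.5291 -0.2121  0.1098]
meter [ 0.5801 -0.2905  0.0679]
bottle [0.7534 0.0161 0.0847]
cup [0.7894 0.1008 0.067 ]
box [ 0.7682 -0.1612  0.0334]
table [ 0.3988  0.0224 -0.0018]
cell 85 [0.5762 0.1453] [0.0278 0.0142] 6.93 [[0.5619999766349792, 0.1509999930858612], [0.5630000233650208, 0.13699999451637268], [0.5910000205039978, 0.14000000059604645], [0.5889999866485596, 0.15399999916553497]] z 0.0517
sq 45 [0.5762 0.2337] [0.0143 0.014 ] 77.12 [[0.5680000185966492, 0.2280000001192093], [0.5809999704360962, 0.22499999403953552], [0.5849999785423279, 0.23899999260902405], [0.5709999799728394, 0.24199999868869781]] z 0.0516
deck 8621 [ 0.5282 -0.1975] [0.1998 0.2809] 2.05 [[0.4230000078678131, -0.061000000685453415], [0.43299999833106995, -0.3409999907016754], [0.6330000162124634, -0.33399999141693115], [0.6230000257492065, -0.0540000014007091
[... 646 characters left out ...]
 -0.10599999874830246], [0.5519999861717224, -0.06300000101327896]] z 0.1083
det 514 [ 0.5289 -0.2188] [0.0557 0.043 ] 3.94 [[0.5, -0.19900000095367432], [0.503000020980835, -0.24199999868869781], [0.5580000281333923, -0.23800000548362732], [0.5550000071525574, -0.19499999284744263]] z 0.1076
trayrim 782 [0.5792 0.1886] [0.1913 0.1199] 82.08 [[0.5070000290870667, 0.10199999809265137], [0.625, 0.0860000029206276], [0.6520000100135803, 0.2750000059604645], [0.5329999923706055, 0.2919999957084656]] z 0.008
[[112 110 110 ... 112 109 110]
 [108 109 110 ... 111 110 111]
 [110 110 111 ... 110 109 111]
 ...
 [112 109 110 ... 110 109 110]
 [111 110 110 ... 112 111 113]
 [108 110 108 ... 111 111 110]]
```

```bash
python3 - <<'E'
from h import *
def down(yaw): # tool y heading = yaw(deg)
    a=np.radians(yaw); y=np.array([np.cos(a),np.sin(a),0]); z=np.array([0,0,-1.]); return np.column_stack([np.cross(y,z),y,z])
print(rows([.576,.145,.22],down(6.9)), "per 10", rows([.576,.145,.22],down(6.9))[0]/10)
E
cat >> h.py <<'E'
def down(yaw): # tool y heading = yaw(deg)
    a=np.radians(yaw); y=np.array([np.cos(a),np.sin(a),0]); z=np.array([0,0,-1.]); return np.column_stack([np.cross(y,z),y,z])
E
```

```text
(array([-7.859, -4.808,  0.035]), array([-1.000e-02,  7.000e-03,  7.474e+00])) per 10 [-0.7859 -0.4808  0.0035]
```

```bash
python3 -m crank '[{"delta_pos":[-0.65,-0.4,0],"rotation":[0,0,0]},{"delta_pos":[-0.65,-0.4,0],"rotation":[0,0,0]},{"delta_pos":[-0.65,-0.4,0],"rotation":[0,0,0]},{"delta_pos":[-0.65,-0.4,0],"rotation":[0,0,0]},{"delta_pos":[-0.65,-0.4,0],"rotation":[0,0,0]},{"delta_pos":[-0.65,-0.4,0],"rotation":[0,0,0]},{"delta_pos":[-0.65,-0.4,0],"rotation":[0,0,0]},{"delta_pos":[-0.65,-0.4,0],"rotation":[0,0,0]},{"delta_pos":[-0.65,-0.4,0],"rotation":[0,0,0]},{"delta_pos":[-0.65,-0.4,0],"rotation":[0,0,0]},{"delta_pos":[-0.65,-0.4,0],"rotation":[0,0,0]},{"delta_pos":[-0.65,-0.4,0],"rotation":[0,0,0]}]' 0 15
python3 -m crank '[{"delta_pos":[0,0,0],"rotation":[0,0,0.75]},{"delta_pos":[0,0,0],"rotation":[0,0,0.75]},{"delta_pos":[0,0,0],"rotation":[0,0,0.75]},{"delta_pos":[0,0,0],"rotation":[0,0,0.75]},{"delta_pos":[0,0,0],"rotation":[0,0,0.75]},{"delta_pos":[0,0,0],"rotation":[0,0,0.75]},{"delta_pos":[0,0,0],"rotation":[0,0,0.75]},{"delta_pos":[0,0,0],"rotation":[0,0,0.75]},{"delta_pos":[0,0,0],"rotation":[0,0,0.75]},{"delta_pos":[0,0,0],"rotation":[0,0,0.75]},{"delta_pos":[0,0,0],"rotation":[0,0,0]},{"delta_pos":[0,0,0],"rotation":[0,0,0]}]'
python3 - <<'E'
from h import *
o=monitor.get_obs(); c=eyes.camera("wrist"); P=cloud(c,o); cv2.imwrite("pics/w1.png",c["image"]); np.savez("w1.npz",P=P,image=c["image"])
print(o["qpos"].round(3),o["position"],rows([.576,.145,.22],down(6.9)))
m=(P[...,2]>.045)&(P[...,2]<.06); n,l,s,_=cv2.connectedComponentsWithStats(m.astype(np.uint8))
for i in range(1,n):
    if s[i,4]>60:
        q=P[l==i]; print(s[i],cv2.minAreaRect(q[:,:2].astype(np.float32)),np.median(q[:,2]))
E
```

```text
time_s: 1.6
position: [0.5735, 0.146, 0.2222]
orientation: [-0.634, -3.076, 0.0]
contact_force: [0.7, -0.1, 0.1]
width: 0.0867
gripper_force: 0.0
time_s: 3.1
position: [0.5729, 0.1473, 0.2223]
orientation: [-2.086, -2.349, 0.001]
contact_force: [0.4, -0.2, 0.5]
width: 0.0873
gripper_force: 0.0
[-0.636  0.201  0.393  1.617 -0.079  1.34  -0.114] [0.57291848 0.14729082 0.22231574] (array([-0.044,  0.046,  0.04 ]), array([-0.002,  0.001, -0.016]))
[330  87  18  19 225] ((0.5804727077484131, 0.23398269712924957), (0.014314057305455208, 0.014113749377429485), 77.43846893310547) 0.05182357990755743
[314 177  27  14 377] ((0.5803841948509216, 0.14675427973270416), (0.02723124623298645, 0.01369528379291296), 6.637425899505615) 0.05162574256089397
[453 212  48  47 331] ((0.7415391206741333, 0.11294984817504883), (0.06355985999107361, 0.02454565092921257), 61.26433563232422) 0.052580953773361444
[501 223  16  31 272] ((0.786378800868988, 0.10958283394575119), (0.01023704931139946, 0.03980196267366409), 14.495691299438477) 0.052170878510508334
[465 260  17  12  95] ((0.7550703883171082, 0.07303712517023087), (0.004140176810324192, 0.024509785696864128), 80.33147430419922) 0.05191785774714819
[ 193  333  147   27 1829] ((0.5319948196411133, -0.06536684185266495), (0.17826542258262634, 0.028093384578824043), 5.571633815765381) 0.05733472880916335
```

View pics/w1.png

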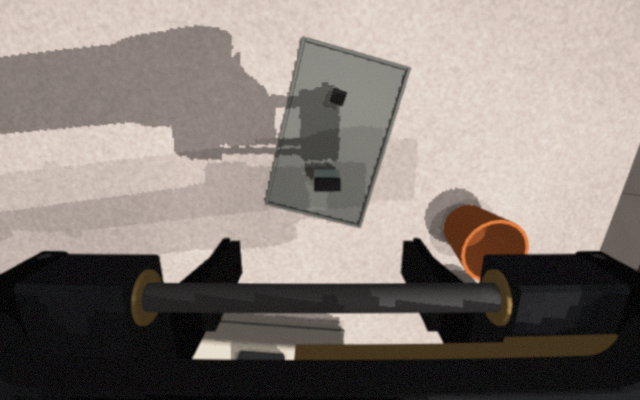

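Wrist view: check cell cap at (327,184), square cell at (337,97), and fingertips at about (235,245) and (408,245). The cell is well aligned with the gripper. The wrist and top cameras differ by 4 mm in x, so I descend partway and re-measure.

```bash
python3 - <<'E'
from h import *
print(rows([.578,.146,.085],down(6.8)))
E
```

```text
(array([-0.031,  0.082,  2.29 ]), array([-0.002,  0.001, -0.003]))
```

```bash
python3 -m crank '[{"delta_pos":[-0.03,0.08,0.4],"rotation":[0,0,0]},{"delta_pos":[0,0,0.4],"rotation":[0,0,0]},{"delta_pos":[0,0,0.4],"rotation":[0,0,0]},{"delta_pos":[0,0,0.4],"rotation":[0,0,0]},{"delta_pos":[0,0,0.4],"rotation":[0,0,0]},{"delta_pos":[0,0,0.29],"rotation":[0,0,0]},{"delta_pos":[0,0,0],"rotation":[0,0,0]},{"delta_pos":[0,0,0],"rotation":[0,0,0]}]'
python3 - <<'E'
from h import *
o=monitor.get_obs(); c=eyes.camera("wrist"); P=cloud(c,o); cv2.imwrite("pics/w2.png",c["image"])
print(o["position"])
m=(P[...,2]>.045)&(P[...,2]<.06); n,l,s,_=cv2.connectedComponentsWithStats(m.astype(np.uint8))
for i in range(1,n):
    if s[i,4]>100:
        q=P[l==i]; print(s[i],cv2.minAreaRect(q[:,:2].astype(np.float32)),np.median(q[:,2]))
E
```

```text
time_s: 4.15
position: [0.5787, 0.1462, 0.0861]
orientation: [2.087, 2.347, 0.002]
contact_force: [0.1, 0.3, 0.7]
width: 0.0872
gripper_force: 0.0
[0.57872916 0.14621713 0.08605377]
[325  74  29  32 624] ((0.5800455212593079, 0.23380638659000397), (0.014336337335407734, 0.013988119550049305), 79.54118347167969) 0.0519288650170536
[300 220  44  23 996] ((0.5802810788154602, 0.1465865522623062), (0.027841666713356972, 0.014473730698227882), 5.9761457443237305) 0.05164750917557648
```

View pics/w2.png

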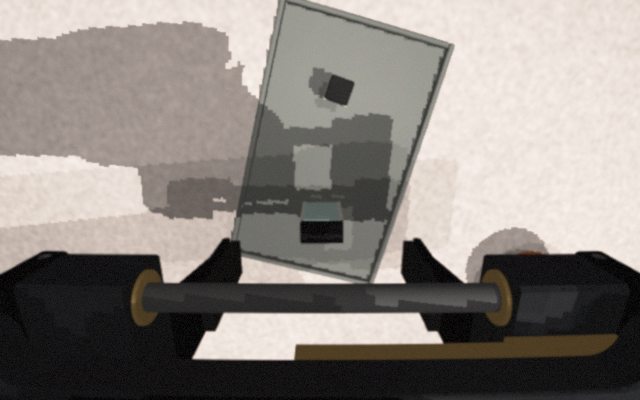

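The cell is centred at column 322 between the fingers (235, 408) and measures (0.580, 0.1466). I pre-close the fingers partly, descend and grasp.

```bash
python3 -m crank '[{"delta_pos":[0,0.01,0.3],"rotation":[0,0,0.03]},{"delta_pos":[0,0,0.3],"rotation":[0,0,0]},{"delta_pos":[0,0,0.3],"rotation":[0,0,0]},{"delta_pos":[0,0,0.2],"rotation":[0,0,0]},{"delta_pos":[0,0,0.09],"rotation":[0,0,0]},{"delta_pos":[0,0,0],"rotation":[0,0,0]},{"delta_pos":[0,0,0],"rotation":[0,0,0]}]' 105 10
python3 -m crank '[{"delta_pos":[0,0,0],"rotation":[0,0,0]},{"delta_pos":[0,0,0],"rotation":[0,0,0]},{"delta_pos":[0,0,0],"rotation":[0,0,0]},{"delta_pos":[0,0,0],"rotation":[0,0,0]},{"delta_pos":[0,0,0],"rotation":[0,0,0]},{"delta_pos":[0,0,0],"rotation":[0,0,0]},{"delta_pos":[0,0,0],"rotation":[0,0,0]},{"delta_pos":[0,0,0],"rotation":[0,0,0]}]' 255 15
```

```text
time_s: 5.08
position: [0.5793, 0.1463, 0.0144]
orientation: [2.093, 2.342, 0.002]
contact_force: [0.5, 0.6, 0.6]
width: 0.0513
gripper_force: 0.0
time_s: 6.08
position: [0.5788, 0.1462, 0.0139]
orientation: [2.093, 2.343, 0.0]
contact_force: [-0.8, -0.8, 3.2]
width: 0.0279
gripper_force: 15.0
```

```bash
python3 -m crank '[{"delta_pos":[0,0,-0.15],"rotation":[0,0,0]},{"delta_pos":[0,0,-0.4],"rotation":[0,0,0]},{"delta_pos":[0,0,-0.5],"rotation":[0,0,0]},{"delta_pos":[0,0,-0.6],"rotation":[0,0,0]},{"delta_pos":[0,0,-0.6],"rotation":[0,0,0]},{"delta_pos":[0,0,-0.6],"rotation":[0,0,0]},{"delta_pos":[0,0,-0.3],"rotation":[0,0,0]},{"delta_pos":[0,0,0],"rotation":[0,0,0.56]},{"delta_pos":[0,0,0],"rotation":[0,0,0]},{"delta_pos":[0,0,0],"rotation":[0,0,0]}]'
python3 - <<'E'
from h import *
o=monitor.get_obs();print(o["qpos"].round(2),rows([.529,-.152,.20],down(2.2)))
E
```

```text
time_s: 7.32
position: [0.5781, 0.146, 0.2019]
orientation: [-2.181, -2.26, 0.002]
contact_force: [0.9, -0.4, -0.7]
width: 0.0283
gripper_force: 15.0
[-0.64  0.22  0.41  1.63 -0.09  1.3  -0.18] (array([-4.935, -0.995,  0.036]), array([-0.011,  0.004, -0.019]))
```

```bash
python3 -m crank '[{"delta_pos":[-0.3,-0.06,0],"rotation":[0,0,0]},{"delta_pos":[-0.5,-0.1,0],"rotation":[0,0,0]},{"delta_pos":[-0.6,-0.12,0],"rotation":[0,0,0]},{"delta_pos":[-0.7,-0.14,0],"rotation":[0,0,0]},{"delta_pos":[-0.7,-0.14,0],"rotation":[0,0,0]},{"delta_pos":[-0.7,-0.14,0],"rotation":[0,0,0]},{"delta_pos":[-0.6,-0.12,0],"rotation":[0,0,0]},{"delta_pos":[-0.5,-0.1,0],"rotation":[0,0,0]},{"delta_pos":[-0.33,-0.07,0],"rotation":[0,0,0]},{"delta_pos":[0,0,0],"rotation":[0,0,0]},{"delta_pos":[0,0,0],"rotation":[0,0,0]},{"delta_pos":[0,0,0],"rotation":[0,0,0]}]'
python3 - <<'E'
from h import *
o=monitor.get_obs(); c=eyes.camera("wrist"); P=cloud(c,o); cv2.imwrite("pics/w3.png",c["image"]);np.savez("w3.npz",P=P,image=c["image"])
t=eyes.camera("top"); np.savez("t3.npz",P=cloud(t),image=t["image"]); cv2.imwrite("pics/t3.png",cv2.resize(t["image"][170:310,310:480],None,fx=4,fy=4))
print(o["qpos"].round(2),rows([.529,-.152,.20],down(2.2)))
E
```

```text
time_s: 8.82
position: [0.5297, -0.1502, 0.2026]
orientation: [-2.18, -2.261, -0.0]
contact_force: [0.2, 0.4, -1.0]
width: 0.0276
gripper_force: 15.0
[-0.33  0.13  0.61  1.75 -0.08  1.29  0.33] (array([-0.025, -0.012,  0.045]), array([-0.   , -0.002, -0.015]))
```

View pics/w3.png

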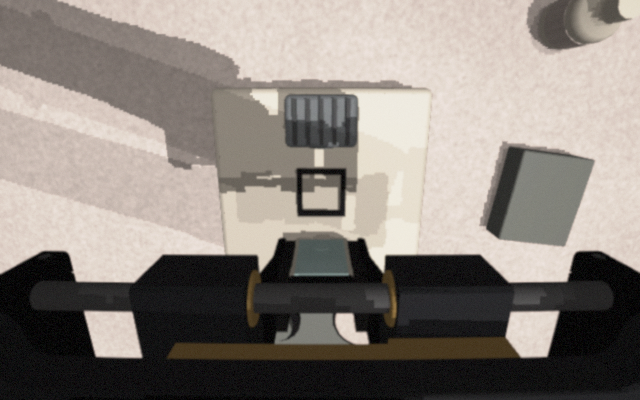

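Wrist view: the kerb is centred at about (321,192), the held cell at (321,257) with its +y broad face visible, the lamp turret at (321,121). Next I measure the kerb and held cell in the wrist frame.

```bash
python3 - <<'E'
from h import *
def rect(q,name): r=cv2.minAreaRect(q[:,:2].astype(np.float32)); print(name,len(q),np.round(r[0],4),np.round(r[1],4),round(r[2],2),np.round(np.median(q[:,2]),4))
d=np.load("w3.npz");P=d["P"];g=d["image"].max(-1);Z=P[...,2]
def win(u0,v0,u1,v1):
    m=np.zeros(g.shape,bool); m[v0:v1,u0:u1]=1; return m
m=win(285,160,360,226)&(g<45); n,l,s,_=cv2.connectedComponentsWithStats(m.astype(np.uint8)); i=1+s[1:,4].argmax(); print(s[i])
rect(P[(l==i)&np.isfinite(Z)],"kerb dark")
rect(P[win(285,160,360,226)&(Z>.0635)&(Z<.07)],"kerb z")
rect(P[win(270,85,370,150)&(Z>.107)&(Z<.12)],"lamp")
q=P[win(200,70,440,240)&(abs(Z-.06)<.004)]; print("deck z",np.median(q[:,2]))
m=win(295,243,348,274)&(Z>.1); q=P[m]; print("cell face y by column:", [np.round(np.nanmedian(P[250:272,u],0),4).tolist() for u in (298,310,320,330,342)])
f=q[:,1]; A=np.c_[q[:,0],q[:,2],np.ones(len(q))]; print("face fit y=a x+b z+c",np.linalg.lstsq(A,f,rcond=None)[0])
# seat y direction edges of deck
t=np.load("t3.npz");P=t["P"];print("top: cap?"); 
E
```

```text
[297 169  49  46 679]
kerb dark 675 [ 0.5307 -0.151 ] [0.0447 0.0442] 2.01 0.0658
kerb z 915 [ 0.5311 -0.1512] [0.046 0.046] 2.07 0.0657
lamp 3226 [ 0.5286 -0.0844] [0.0539 0.0383] 1.14 0.1084
deck z 0.05983560290848425
cell face y by column: [[0.5194, -0.1441, 0.2199], [0.5252, -0.1439, 0.2196], [0.5301, -0.1437, 0.2205], [0.5349, -0.1434, 0.2203], [0.5408, -0.1432, 0.2198]]
face fit y=a x+b z+c [ 0.04082291 -0.00379424 -0.16442876]
top: cap?
```

View pics/t3.png

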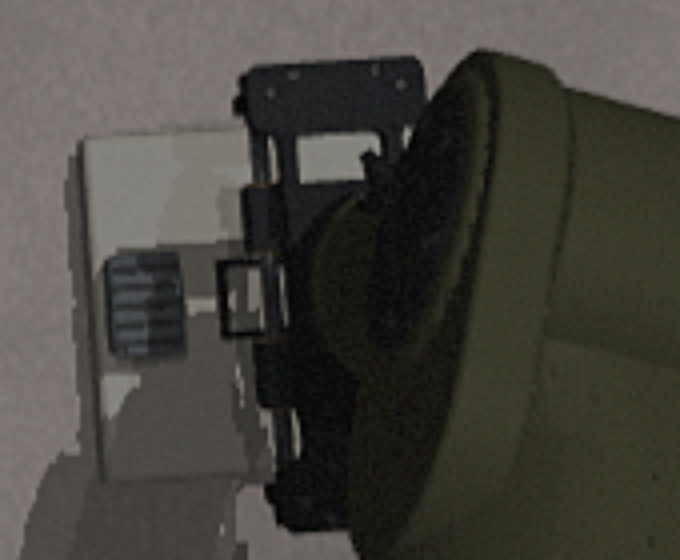

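The top crop shows the gripper above the seat, with the kerb at about (245,300) and the lamp turret at (145,305). In the wrist frame the cell is within about 1 mm and 0.3° of the kerb centre (0.531, -0.151, yaw 2.05°). Descending.

```bash
python3 -m crank '[{"delta_pos":[-0.01,0.02,0.3],"rotation":[0,0,0.03]},{"delta_pos":[0,0,0.4],"rotation":[0,0,0]},{"delta_pos":[0,0,0.4],"rotation":[0,0,0]},{"delta_pos":[0,0,0.4],"rotation":[0,0,0]},{"delta_pos":[0,0,0.3],"rotation":[0,0,0]},{"delta_pos":[0,0,0.2],"rotation":[0,0,0]},{"delta_pos":[0,0,0.1],"rotation":[0,0,0]},{"delta_pos":[0,0,0],"rotation":[0,0,0]},{"delta_pos":[0,0,0],"rotation":[0,0,0]}]'
python3 -m crank '[{"delta_pos":[0,0,0.03],"rotation":[0,0,0]},{"delta_pos":[0,0,0.03],"rotation":[0,0,0]},{"delta_pos":[0,0,0],"rotation":[0,0,0]},{"delta_pos":[0,0,0],"rotation":[0,0,0]}]'
```

```text
time_s: 10.05
position: [0.5313, -0.1522, 0.0775]
orientation: [2.187, 2.254, 0.002]
contact_force: [0.3, 0.1, 0.0]
width: 0.028
gripper_force: 15.0
time_s: 10.55
position: [0.5307, -0.1521, 0.0732]
orientation: [2.188, 2.255, 0.0]
contact_force: [-0.2, -0.1, -0.2]
width: 0.0275
gripper_force: 15.0
```

```bash
python3 -m crank '[{"delta_pos":[0.01,0,0.02],"rotation":[0,0,0]},{"delta_pos":[0,0,0.02],"rotation":[0,0,0]},{"delta_pos":[0,0,0],"rotation":[0,0,0]},{"delta_pos":[0,0,0],"rotation":[0,0,0]}]'
python3 -m crank '[{"delta_pos":[0,0,0.01],"rotation":[0,0,0]},{"delta_pos":[0,0,0.01],"rotation":[0,0,0]},{"delta_pos":[0,0,0],"rotation":[0,0,0]},{"delta_pos":[0,0,0],"rotation":[0,0,0]}]'
```

```text
time_s: 11.05
position: [0.5307, -0.1515, 0.0708]
orientation: [2.188, 2.255, 0.0]
contact_force: [0.6, -0.8, -1.5]
width: 0.0277
gripper_force: 15.0
time_s: 11.55
position: [0.5308, -0.1515, 0.0699]
orientation: [2.188, 2.255, 0.0]
contact_force: [-2.5, -0.2, 4.1]
width: 0.0279
gripper_force: 15.0
```

Contact shows at the predicted height (4 N). Releasing, then lifting clear.

```bash
python3 -m crank '[{"delta_pos":[0,0,0],"rotation":[0,0,0]},{"delta_pos":[0,0,0],"rotation":[0,0,0]},{"delta_pos":[0,0,0],"rotation":[0,0,0]},{"delta_pos":[0,0,0],"rotation":[0,0,0]},{"delta_pos":[0,0,0],"rotation":[0,0,0]}]' 105
python3 -m crank '[{"delta_pos":[0,0,-0.2],"rotation":[0,0,0]},{"delta_pos":[0,0,-0.4],"rotation":[0,0,0]},{"delta_pos":[0,0,-0.5],"rotation":[0,0,0]},{"delta_pos":[0,0,-0.5],"rotation":[0,0,0]},{"delta_pos":[0,0,-0.4],"rotation":[0,0,0]},{"delta_pos":[0,0,0],"rotation":[0,0,0]},{"delta_pos":[0,0,0],"rotation":[0,0,0]}]'
python3 - <<'E'
from h import *
def rect(q,name): r=cv2.minAreaRect(q[:,:2].astype(np.float32)); print(name,len(q),np.round(r[0],4),np.round(r[1],4),round(r[2],2),np.round(np.median(q[:,2]),4))
o=monitor.get_obs(); c=eyes.camera("wrist"); P=cloud(c,o); Z=P[...,2]; cv2.imwrite("pics/w4.png",c["image"])
box=(abs(P[...,0]-.531)<.03)&(abs(P[...,1]+.151)<.03)
rect(P[box&(Z>.102)&(Z<.115)],"cell top"); rect(P[box&(Z>.0635)&(Z<.068)],"kerb")
E
```

```text
time_s: 12.18
position: [0.5307, -0.1515, 0.0695]
orientation: [-2.188, -2.255, -0.0]
contact_force: [-0.1, -0.2, 0.0]
width: 0.051
gripper_force: 0.0
time_s: 13.05
position: [0.5303, -0.1514, 0.1892]
orientation: [-2.187, -2.254, 0.0]
contact_force: [0.1, -0.0, -0.7]
width: 0.051
gripper_force: 0.0
cell top 680 [ 0.5322 -0.1513] [0.0279 0.0146] 1.66 0.1076
kerb 913 [ 0.5311 -0.1515] [0.0461 0.0463] 1.66 0.0658
```

View pics/w4.png

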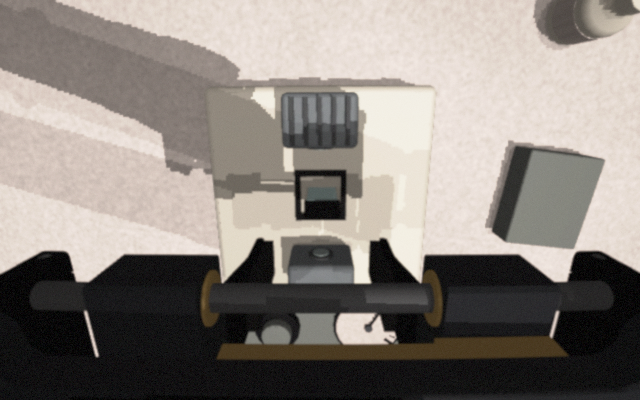

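The wrist view shows the cell standing in the kerb (cap at (321,210)), and the kerb and cell yaw agree at 1.66° with under 1.2 mm of offset. Now the button at (277,330).

```bash
python3 - <<'E'
from h import *
d=np.load("top0.npz");P=d["P"];g=d["image"].max(-1);Z=P[...,2]
m=np.zeros(g.shape,bool); m[244:276,420:456]=1
for a,b in ((.0755,.084),(.077,.092)):
    q=P[m&(Z>a)&(Z<b)]; print(len(q),cv2.minEnclosingCircle(q[:,:2].astype(np.float32)),np.median(q,0))
o=monitor.get_obs(); c=eyes.camera("wrist"); W=cloud(c,o); Z=W[...,2]
w=np.zeros(Z.shape,bool); w[310:345,240:310]=1
q=W[w&(Z>.073)&(Z<.083)]; print("wrist",len(q),cv2.minEnclosingCircle(q[:,:2].astype(np.float32)) if len(q) else 0)
np.set_printoptions(linewidth=250); print((P[244:276:2,424:454:2,2]*1000).round())
E
```

```text
121 ((0.48811769485473633, -0.2897891402244568), 0.017895715311169624) [ 0.48722047 -0.29242703  0.08178349]
128 ((0.48696333169937134, -0.29349207878112793), 0.014710532501339912) [ 0.48718359 -0.29303864  0.0821451 ]
wrist 607 ((0.4927009046077728, -0.29028400778770447), 0.01858915388584137)
[[63. 63. 58. 62. 60. 59. 61. 61. 62. 62. 65. 64. 60. 61. 58.]
 [63. 62. 62. 64. 63. 63. 63. 62. 60. 57. 63. 61. 58. 62. 60.]
 [62. 61. 64. 62. 58. 62. 64. 61. 61. 61. 64. 65. 64. 62. 60.]
 [62. 63. 64. 65. 64. 62. 69. 61. 61. 63. 64. 60. 58. 63. 62.]
 [63. 62. 62. 61. 69. 71. 72. 70. 70. 70. 63. 63. 64. 64. 58.]
 [61. 61. 62. 69. 74. 71. 77. 84. 80. 70. 75. 63. 62. 62. 63.]
 [58. 64. 68. 72. 73. nan 83. 83. 82. 82. 81. 72. 64. 60. 60.]
 [63. 58. 66. 73. 72. 82. 83. 80. 84. 81. 82. 73. 63. 61. 60.]
 [58. 62. 72. 71. 75. 82. 82. 81. 84. 81. 86. 73. 61. 64. 62.]
 [60. 65. 71. 71. 75. 83. 80. 81. 82. 81. 83. 72. 61. 61. 61.]
 [63. 61. 64. 72. 72. 81. 82. 84. 80. 83. 73. 73. 61. 61. 63.]
 [62. 61. 63. 70. 73. 73. 73. 72. 72. 71. 73. 61. 65. 63. 61.]
 [60. 62. 62. 63. 62. 72. 72. 72. 69. 70. 66. 62. 64. 61. 63.]
 [61. 63. 63. 61. 60. 65. 61. 62. 64. 62. 60. 63. 64. 63. 60.]
 [63. 64. 65. 62. 64. 63. 62. 60. 60. 61. 64. 59. 63. 58. 64.]
 [62. 61. 62. 61. 65. 60. 64. 60. 60. 62. 60. 63. 62. 62. 63.]]
```

```bash
python3 -m crank '[{"delta_pos":[-0.3,-0.09,0],"rotation":[0,0,0]},{"delta_pos":[-0.5,-0.15,0],"rotation":[0,0,0]},{"delta_pos":[-0.5,-0.15,0],"rotation":[0,0,0]},{"delta_pos":[-0.5,-0.15,0],"rotation":[0,0,0]},{"delta_pos":[-0.35,-0.12,0],"rotation":[0,0,0]},{"delta_pos":[-0.2,-0.06,0],"rotation":[0,0,0]},{"delta_pos":[0,0,0],"rotation":[0,0,0]},{"delta_pos":[0,0,0],"rotation":[0,0,0]}]' 255 10
python3 - <<'E'
from h import *
o=monitor.get_obs(); c=eyes.camera("wrist"); P=cloud(c,o); Z=P[...,2]; cv2.imwrite("pics/w5.png",c["image"])
print(o["position"],o["width"])
box=np.hypot(P[...,0]-.491,P[...,1]+.293)<.028
for a,b in ((.0755,.082),(.068,.075)):
    q=P[box&(Z>a)&(Z<b)]; print(len(q),cv2.minEnclosingCircle(q[:,:2].astype(np.float32)),np.median(q,0))
E
```

```text
time_s: 14.15
position: [0.4922, -0.2928, 0.1893]
orientation: [-2.186, -2.256, -0.001]
contact_force: [-0.4, -0.0, 0.1]
width: 0.0005
gripper_force: 0.0
[ 0.49216858 -0.29276623  0.18930786] 0.0005212997236881657
658 ((0.49109208583831787, -0.29283833503723145), 0.01492974255234003) [ 0.49161516 -0.29119721  0.08126711]
1085 ((0.4910513162612915, -0.29304900765419006), 0.02295808307826519) [ 0.491188   -0.28715434  0.07169633]
```

View pics/w5.png

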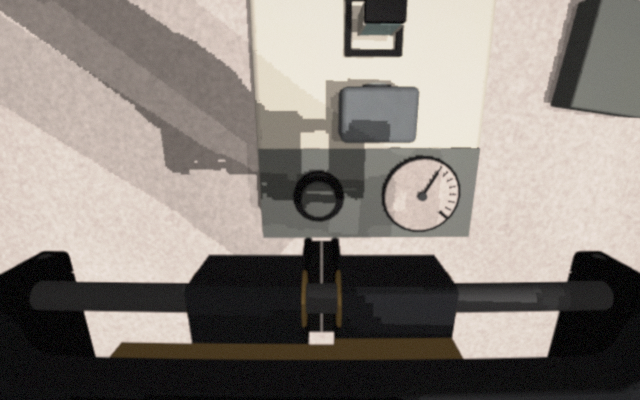

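The button appears at (319,196) with its collar and measures (0.491, -0.293); the cell still stands at (385,10) in the kerb, and the meter is at (422,195). Lowering to just above the button.

```bash
python3 -m crank '[{"delta_pos":[0,-0.02,0.3],"rotation":[0,0,0]},{"delta_pos":[0,0,0.4],"rotation":[0,0,0]},{"delta_pos":[0,0,0.4],"rotation":[0,0,0]},{"delta_pos":[0,0,0.3],"rotation":[0,0,0]},{"delta_pos":[0,0,0.2],"rotation":[0,0,0]},{"delta_pos":[0,0,0.09],"rotation":[0,0,0]},{"delta_pos":[0,0,0],"rotation":[0,0,0]},{"delta_pos":[0,0,0],"rotation":[0,0,0]}]'
python3 - <<'E'
from h import *
o=monitor.get_obs(); print(o["position"],o["contact_force"]); c=eyes.camera("wrist"); P=cloud(c,o); Z=P[...,2]
d=np.hypot(P[...,0]-.491,P[...,1]+.293)
for n,m in (("button",d<.013),("collar",(d>.017)&(d<.022)),("panel",(d>.027)&(d<.04))):
    q=Z[m&(Z>.05)&(Z<.1)]; print(n,q.size,np.percentile(q,[10,50,90]).round(4))
E
```

```text
time_s: 15.2
position: [0.4911, -0.2941, 0.0889]
orientation: [2.187, 2.254, 0.001]
contact_force: [0.0, -0.7, -0.6]
width: 0.0008
gripper_force: 0.0
[ 0.49107121 -0.29409403  0.08886741] [ 0.0171435  -0.72572036 -0.56472321]
button 731 [0.0811 0.0823 0.0969]
collar 1100 [0.0708 0.0717 0.0726]
panel 4415 [0.0606 0.0614 0.0622]
```

```bash
python3 -m crank '[{"delta_pos":[0,0,0.08],"rotation":[0,0,0]},{"delta_pos":[0,0,0.05],"rotation":[0,0,0]},{"delta_pos":[0,0,0],"rotation":[0,0,0]},{"delta_pos":[0,0,0],"rotation":[0,0,0]}]'
```

```text
time_s: 15.75
position: [0.4908, -0.2938, 0.0806]
orientation: [2.187, 2.254, 0.001]
contact_force: [-0.1, -0.8, 2.1]
width: 0.0004
gripper_force: 1.2
```

```bash
python3 -m crank '[{"delta_pos":[0,0,0.06],"rotation":[0,0,0]},{"delta_pos":[0,0,0.05],"rotation":[0,0,0]},{"delta_pos":[0,0,0],"rotation":[0,0,0]}]'
```

```text
time_s: 16.12
position: [0.491, -0.2939, 0.0762]
orientation: [-2.188, -2.255, -0.003]
contact_force: [-5.2, 4.1, 19.7]
width: 0.0002
gripper_force: 9.8
```

19.7 N at z = 0.0762 means the button is on its stop. Holding, and checking the meter during the hold.

```bash
python3 -m crank '[{"delta_pos":[0,0,0],"rotation":[0,0,0]},{"delta_pos":[0,0,0],"rotation":[0,0,0]},{"delta_pos":[0,0,0],"rotation":[0,0,0]},{"delta_pos":[0,0,0],"rotation":[0,0,0]},{"delta_pos":[0,0,0],"rotation":[0,0,0]},{"delta_pos":[0,0,0],"rotation":[0,0,0]},{"delta_pos":[0,0,0],"rotation":[0,0,0]},{"delta_pos":[0,0,0],"rotation":[0,0,0]}]'
python3 - <<'E'
from h import *
c=eyes.camera("wrist"); cv2.imwrite("pics/w6.png",c["image"])
E
```

```text
time_s: 17.12
position: [0.491, -0.2939, 0.0762]
orientation: [2.188, 2.255, 0.003]
contact_force: [-6.0, 4.1, 19.5]
width: 0.0006
gripper_force: 9.7
```

View pics/w6.png

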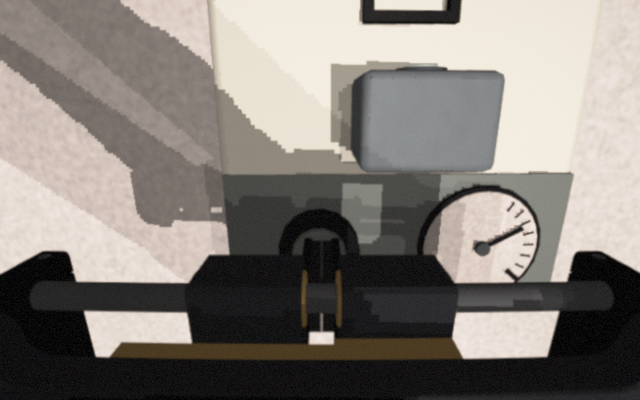

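The meter needle (hub (482,248), tip (523,229)) has turned by roughly 0.4 rad, so the lamp is on. I hold on to about t = 20.2 s (24 more rows), then lift.

```bash
python3 -m crank '[{"delta_pos":[0,0,0],"rotation":[0,0,0]},{"delta_pos":[0,0,0],"rotation":[0,0,0]},{"delta_pos":[0,0,0],"rotation":[0,0,0]},{"delta_pos":[0,0,0],"rotation":[0,0,0]},{"delta_pos":[0,0,0],"rotation":[0,0,0]},{"delta_pos":[0,0,0],"rotation":[0,0,0]},{"delta_pos":[0,0,0],"rotation":[0,0,0]},{"delta_pos":[0,0,0],"rotation":[0,0,0]},{"delta_pos":[0,0,0],"rotation":[0,0,0]},{"delta_pos":[0,0,0],"rotation":[0,0,0]},{"delta_pos":[0,0,0],"rotation":[0,0,0]},{"delta_pos":[0,0,0],"rotation":[0,0,0]}]'
python3 -m crank '[{"delta_pos":[0,0,0],"rotation":[0,0,0]},{"delta_pos":[0,0,0],"rotation":[0,0,0]},{"delta_pos":[0,0,0],"rotation":[0,0,0]},{"delta_pos":[0,0,0],"rotation":[0,0,0]},{"delta_pos":[0,0,0],"rotation":[0,0,0]},{"delta_pos":[0,0,0],"rotation":[0,0,0]},{"delta_pos":[0,0,0],"rotation":[0,0,0]},{"delta_pos":[0,0,0],"rotation":[0,0,0]},{"delta_pos":[0,0,0],"rotation":[0,0,0]},{"delta_pos":[0,0,0],"rotation":[0,0,0]},{"delta_pos":[0,0,0],"rotation":[0,0,0]},{"delta_pos":[0,0,0],"rotation":[0,0,0]}]'
python3 -m crank '[{"delta_pos":[0,0,-0.4],"rotation":[0,0,0]},{"delta_pos":[0,0,-0.5],"rotation":[0,0,0]},{"delta_pos":[0,0,-0.5],"rotation":[0,0,0]},{"delta_pos":[0,0,-0.4],"rotation":[0,0,0]},{"delta_pos":[0,0,0],"rotation":[0,0,0]},{"delta_pos":[0,0,0],"rotation":[0,0,0]}]'
python3 - <<'E'
from h import *
o=monitor.get_obs(); c=eyes.camera("wrist"); P=cloud(c,o); Z=P[...,2]; cv2.imwrite("pics/w7.png",c["image"])
d=np.hypot(P[...,0]-.491,P[...,1]+.293); print("button z",np.nanmedian(Z[d<.012]))
box=(abs(P[...,0]-.531)<.03)&(abs(P[...,1]+.151)<.03)
print("cell top", cv2.minAreaRect(P[box&(Z>.102)&(Z<.115)][:,:2].astype(np.float32)))
E
```

```text
time_s: 18.68
position: [0.491, -0.2939, 0.0762]
orientation: [2.188, 2.255, 0.003]
contact_force: [-4.6, 3.3, 20.1]
width: 0.0007
gripper_force: 9.7
time_s: 20.18
position: [0.491, -0.2939, 0.0762]
orientation: [2.188, 2.255, 0.003]
contact_force: [-4.5, 4.0, 19.2]
width: 0.0005
gripper_force: 9.7
time_s: 20.92
position: [0.4899, -0.2933, 0.1804]
orientation: [-2.186, -2.254, 0.001]
contact_force: [-0.2, -0.7, 0.0]
width: 0.0004
gripper_force: 0.0
button z 0.2043985370284059
cell top ((0.531886875629425, -0.15379437804222107), (0.027906470000743866, 0.010906284675002098), 2.484408140182495)
```

View pics/w7.png

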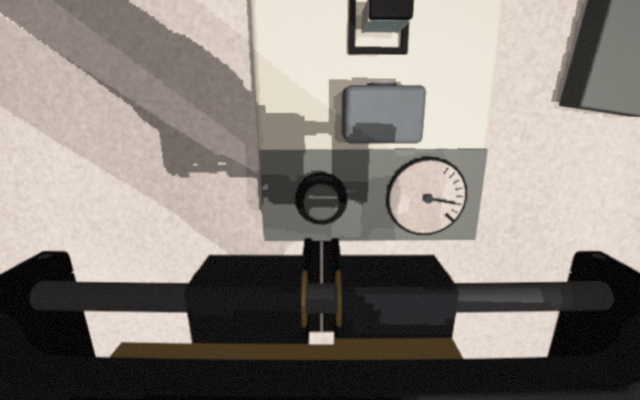

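The needle (hub (428,198), tip (456,203)) has turned about 1.15 rad and stops short of the thick mark at (450,217). The button is up at (321,198), and the cell stands in the seat at (388,15). The gripper is clear of everything, so I hand in.

```bash
python3 -c "
from plant import manip; print(manip.finish_job())"
```

```text
the job is handed in; nothing more can be done
None
```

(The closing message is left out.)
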